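# Hold the round step bin open, then ease its lid shut

### The job

A colleague wants to tip used tubes into the round step bin on the bench: with a fingertip press its pedal right down so that the lid swings wide open, and keep it wide open for a full three seconds. Then let the pedal up slowly, with the finger still on it, so that the lid comes down softly without slamming, and take the hand away with the lid fully shut. Work by the pedal alone and never touch the lid, leave the box-shaped bin shut, and do not pick up or disturb anything else on the bench.

Things in the scene. Friction and masses are not known exactly. Their poses are not given: they have to be found in the camera images.
- round_bin: The round bench step bin, the one to use: steel can 166 mm across, black foot ring (170 mm across, 34 mm high), domed steel lid; 240 mm high when shut. Fixed. Origin: centre of its underside. Its -x axis points to the front, where the pedal sticks out; z up. The lid is hinged at the back (+x, 92 mm from the axis, 215 mm up); open, it stands up at the back, well clear of the pedal.
- round_pad (a point): Middle of the top face of the round bin's pedal plate, moving with it. Steel with three black ribs, 50 mm wide (bin's y), 36 mm deep (bin's x), 8 mm thick; 132 mm in front of the bin's axis, 29 mm of gap to the foot ring. Top face 45 mm above the bench when up, 19 mm when right down: it dips 26 mm, nearly straight, tilting from 0.1 rad one way to 0.1 rad the other.
- round_pedal (a joint): Pedal angle of the round bin, rad: 0 up (lid shut), 0.2 right down on its stop. Pivot under the bin's axis, 28 mm above the bench. Linked to the lid, which turns 6.5 times as far; only the lid's weight brings it back up. Pressing takes about 6 to 11 N at the plate, less as the lid rises; it is sluggish (like 5 kg at the plate), so push slowly.
- round_hinge (a joint): Lid angle of the round bin, rad: 0 shut, 1.3 wide open (75 degrees). Let go, the lid falls shut in under half a second with a bang. A soft closing stays below about 2 rad/s (40 mm/s at the pedal plate) over the last third of the way.
- round_lid: The round bin's domed steel lid, 172 mm across, 25 mm high. Origin: centre of its underside (215 mm up, on the bin's axis, when shut); the hinge line is 92 mm from it along its own +x. Not to be touched.
- box_bin: The box-shaped step bin, not to be used: steel, 168 mm deep (x) by 186 mm wide (y), 223 mm high with its flat lid shut. Fixed. Origin: centre of its underside; -x points to its own pedal (same size and place as the round bin's).
- box_hinge (a joint): Lid angle of the box-shaped bin, rad: 0 shut, 1.3 wide open. It must stay shut.
- reagent: Amber reagent bottle with black cap, 58 mm across, 135 mm high, standing between the bins. Origin: centre of its underside.
- dishes: Stack of three small clear Petri dishes, 61 mm across, 45 mm high, between the two pedals. Origin: centre of its underside.
- tape: Roll of paper tape lying flat, 60 mm across, 24 mm high, near the pedals on the robot's side. Origin: centre of its underside.
- tube_rack: White rack with capped tubes, 75 x 200 mm, 88 mm high, to the left of the bins. Origin: centre of its underside; its length is along its y.
- wash_bottle: White wash bottle, 66 mm across, 180 mm high with its bent spout, to the left of the bins. Origin: centre of its underside.
- beaker: Empty glass beaker, 68 mm across, 90 mm high, to the right of the bins. Origin: centre of its underside.
- pipette: Pipette lying on the bench, 240 mm long, 34 mm at the widest, 26 mm high, to the right of the bins. Its length is along its x.

How it is judged (in metres and radians):
On the way, in this order (a step that is already met when the one before it is completed fails the run):
1. the pedal is pressed until the lid of the round bin stands wide open (over 1.1 of 1.3 rad), and it is kept so for at least 2.7 s (value of joint round_hinge above 1.1 rad), for 2.7 s.
2. the lid is let down, with a finger still on the pedal while it is between 0.15 and 0.9 rad (value of joint round_hinge between 0.15 and 0.9 rad and contact force between the fingers and round_bin above 0.2 N), for 0.1 s.
3. the lid is shut (value of joint round_hinge below 0.04 rad), for 0.2 s.
At the end, for the whole second after the job is handed in: Both lids shut (within 0.04 rad) and at rest, and the seven loose things within 30 mm of where they stood (value of joint each of round_hinge, box_hinge below 0.04 rad and velocity of joint round_hinge below 0.1 rad/s and distance of each of reagent, dishes, tape, tube_rack, wash_bottle, beaker, pipette from where it was at the start of the episode below 0.03 m); the robot touches nothing.
It fails at once if the lid slams: it comes down faster than 2.2 rad/s over the last 0.45 rad before it is shut (velocity of joint round_hinge below -2.2 rad/s and value of joint round_hinge below 0.45 rad).
It fails at once if the robot touches the lid of the round bin (contact force between any of the fingers, the arm and round_lid above 0.5 N).
It fails at once if the box-shaped bin is opened (value of joint box_hinge above 0.15 rad).
It fails at once if a loose thing is lifted, carried or pushed 30 mm or more, or tipped over (distance of any of reagent, dishes, tape, tube_rack, wash_bottle, beaker, pipette from where it was at the start of the episode above 0.03 m or angle between any of reagent, dishes, tape, tube_rack, wash_bottle, beaker, pipette's own z axis and vertical above 0.5 rad).
It also fails if it takes over 58 s, if anything falls off the work surface, if the arm or the gripper's body presses on something with over 40 N, if the wrist force passes 120 N, or if a joint passes its speed limit or range.

### The arm

A 6-joint arm with a two-finger parallel gripper is mounted at the origin on the work surface. World frame = base frame: x ahead of the robot, y to its left, z up, the work surface at z = 0. Lengths are in mm, angles in degrees, forces in N, time in s.
With the tool pointing down it reaches from about 300 to 850 mm from the base axis. Payload 4.2 kg.
Tool frame: the origin (TCP) lies at the centre of the arm's flange, where the gripper is bolted on; the fingertips stand 191 mm ahead of it and the grasp point (between the pads) lies 172 mm ahead of it; z points along the fingers, y is the direction in which the jaws open and shut (so a half turn about z gives the same grasp; the last joint's range is limited). The gripper opens to 91 mm and grips with 3 to 60 N. Pads are 32 mm wide; open, the fingers measure 118 mm over their backs; the gripper's body (76 mm by 178 mm) begins 60 mm behind the grasp point.
Start: joints at [62.911, 18.312, 89.639, -0, 72.044, -1.146], TCP at [251.55, 517.054, 404.776] pointing down, gripper open.
Joint ranges: [-177.97, 177.97], [-48.28, 115.42], [12.27, 149.76], [-77.06, 257.06], [2.81, 150.46], [-146.56, 146.56]. Speed limits (degrees/s): [147.25, 147.25, 180, 180, 180, 180].

### API

Orientations are given as [roll, pitch, yaw] about the fixed x, y, z axes, in that order (R = Rz(yaw) Ry(pitch) Rx(roll)).
In Python, from workcell import status, vision, ticket gives the robot as it stands.
- The arm moves only by the shell command python3 -m jog 'ROWS' [FORCE]. ROWS is JSON, a list of rows, each a list of 7 numbers: the finger opening in m, from 0 to 0.0912, then the shift along the tool's x, y, z in m, then the turn, a rotation vector about the tool's x, y, z in rad. A call has 1 to 12 rows; each row shifts and turns the commanded pose from where the row before left it, along the tool's axes as they then stand; what a row does not reach is not made up. A row lasts 1/8 s, in which the tool goes at most 62.5 mm and 10.7 degrees, less where a joint would pass 70% of its speed; a pose out of reach is approached as far as the arm can. A call with a gripper value outside its range is refused whole. The fingers move at their own pace and stop on an object; FORCE is the grip in N (left out, the last holds). Time passes only in rows, so rows that do not move let the fingers close. It gives the time, the measured TCP pose, the force and the opening at its end, in the units of the state.
- status.state(): the state, without advancing time (a new reading comes with each control period).
- vision.grab_frame(name): name is "side" or "top"; returns a dict with "color" (420x560x3 uint8, blue, green, red), "depth" (420x560 float32, mm along the optical axis (not along the pixel's ray), 0 where there is no reading), "fov_y" (degrees; the focal length in pixels is half the picture's height over the tangent of half this angle, whatever the lens; pixels are square), "cx", "cy" (the principal point, pixels), "k1" (the pictures are not rectified: a ray, as slopes to the right and down, at radius r is drawn at 1 + k1 r^2 times it, then the intrinsics apply), "pose" (4x4, takes a point from camera to world coordinates). Camera axes: x right, y down, z forward; pixel columns grow to the right and rows downward; lengths in mm; the calibration is good to about 2 mm. A picture is of the moment at which its call begins.
- ticket.job_done(): hands the job in, once; it reports no verdict.
Trained networks look in the newest picture that a camera, given by its name, has taken for a name from the list of things; names that differ only in an ending like _2 or _b are one class to them, and where a whole thing is asked for, a point or a joint stands for the part that bears it (a point fixed in the world has none). Each returns a list of dicts, best first, with "p" (0 to 1); they miss things now and then, are a little off and sometimes report something else, mostly with a low value. They report only what shows in the picture. A call takes as long as a camera call.
- vision.find_in(camera, label): "location" ([x, y, z] in mm, in world coordinates, good to about 4 mm: the middle of the surface that is visible of it).
- vision.silhouettes(camera, label): "pixels" (420x560 bool, what is visible of it).
The state is a dict: "time_s": time; "qpos": joint angles; "qvel": joint speeds; "effort": joint torques, N m; "ee_pos": TCP position; "ee_rot": TCP orientation; "force": force on the tool from outside, world axes, zero at the start; "torque": the same for the moment, N m; "gripper_width": finger opening in mm.
Only numpy, scipy, OpenCV 4.12 (cv2) and the standard library are available. Lean on these libraries where they do the work, as an engineer would, in place of code of your own. Each camera call takes 0.05 s, during which the arm holds its last target.

## Working session

There is one attempt and no reset: what is moved stays moved. The work goes in short steps, Python scripts to look and compute and a shell command to move; the robot and the scene stay as the last step left them, time stands still between calls to the robot, and variables do not carry over. Pictures are saved under pics/ and viewed, and the job is handed in when it is done.

```bash
ls; mkdir -p pics; python3 - <<'E'
from workcell import status, vision
import cv2
s=status.state();print(s)
for c in("top","side"):
    f=vision.grab_frame(c);cv2.imwrite(f"pics/{c}0.png",f["color"]);print(c,f["pose"].round(3) if hasattr(f["pose"],'round') else f["pose"])
    for l in["round_bin","round_pad","round_lid","box_bin","dishes","tape","reagent"]:
        for d in vision.find_in(c,l)[:2]:print(l,d)
E
```

```text
pics
{'time_s': 0.0, 'qpos': array([ 6.29117986e+01,  1.83512423e+01,  8.97054521e+01,  3.94495359e-04,
        7.20443375e+01, -1.14849747e+00]), 'qvel': array([-0.03573759,  0.0909508 , -0.0290602 ,  0.02221889,  0.10965607,
        0.08365692]), 'effort': array([ 4.53368903e-04, -4.12458944e+01, -2.31968129e+01,  7.26666790e-02,
        4.56206140e-02, -1.35862451e-04]), 'ee_pos': array([251.46587941, 516.91378695, 403.93045126]), 'ee_rot': array([-1.79898996e+02, -2.40004612e-03,  1.54060172e+02]), 'force': array([-0.40850333,  0.12047516,  0.10488437]), 'torque': array([-0.01476554, -0.0233022 , -0.0334891 ]), 'gripper_width': 91.28998302617848}
top [[ 0.000000e+00 -9.840000e-01  1.800000e-01  3.180850e+02]
 [-1.000000e+00  2.000000e-03  1.100000e-02 -5.860000e+00]
 [-1.100000e-02 -1.800000e-01 -9.840000e-01  1.484631e+03]
 [ 0.000000e+00  0.000000e+00  0.000000e+00  1.000000e+00]]
round_bin {'location': [604.5, -213.3, 232.3], 'p': 0.71}
round_pad {'location': [511.9, -164.5, 43.4], 'p': 0.6}
round_lid {'location': [619.3, -216.3, 235.0], 'p': 0.73}
box_bin {'location': [610.1,
[... 323 characters left out ...]
0000e-01  1.660000e-01 -2.383580e+02]
 [-4.000000e-03 -3.130000e-01 -9.500000e-01  1.431004e+03]
 [ 0.000000e+00  0.000000e+00  0.000000e+00  1.000000e+00]]
round_bin {'location': [637.8, -225.2, 235.2], 'p': 0.93}
round_pad {'location': [638.1, 427.5, 111.6], 'p': 0.62}
round_pad {'location': [502.8, -148.9, 49.1], 'p': 0.61}
round_lid {'location': [631.5, -226.2, 233.0], 'p': 0.56}
box_bin {'location': [640.9, 194.4, 218.6], 'p': 0.61}
dishes {'location': [574.8, -6.1, 44.3], 'p': 0.86}
dishes {'location': [446.9, 7.9, 24.7], 'p': 0.27}
tape {'location': [446.6, 9.6, 21.9], 'p': 0.74}
tape {'location': [642.0, -224.8, 234.8], 'p': 0.45}
reagent {'location': [708.9, -13.5, 91.2], 'p': 0.72}
```

View pics/top0.png

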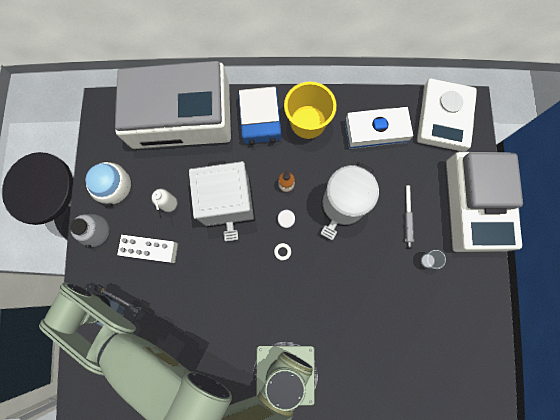

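View pics/side0.png

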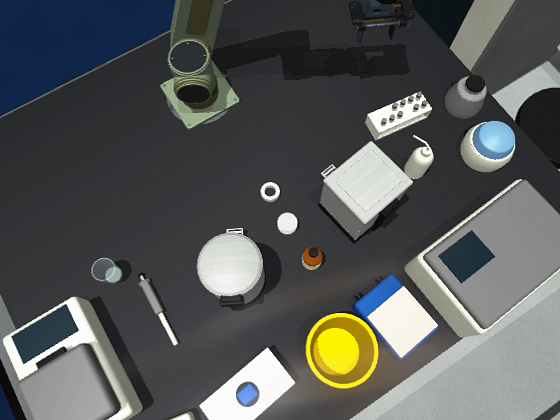

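The top view shows the round bin's lid at about (352,190) and its pedal at (329,231). In the side view the pedal is at (235,232). I'll refine both with depth.

```bash
cat > h.py <<'E'
import numpy as np, cv2
from workcell import status, vision
def cloud(f):
    h,w=f["depth"].shape
    fl=h/2/np.tan(np.radians(f["fov_y"])/2)
    K=np.array([[fl,0,f["cx"]],[0,fl,f["cy"]],[0,0,1]])
    u,v=np.meshgrid(np.arange(w),np.arange(h))
    p=np.stack([u,v],-1).reshape(-1,1,2).astype(float)
    r=cv2.undistortPoints(p,K,np.array([f["k1"],0,0,0,0.])).reshape(h,w,2)
    d=f["depth"][...,None]
    P=np.concatenate([r*d,d],-1)
    M=np.array(f["pose"]);return P@M[:3,:3].T+M[:3,3]
E
python3 - <<'E'
from h import *
for c in("top","side"):
    f=vision.grab_frame(c);W=cloud(f);ok=f["depth"]>0
    x,y,z=W[...,0],W[...,1],W[...,2]
    near=ok&(np.hypot(x-507,y+157)<45)&(z>34)&(z<60)
    q=W[near];print(c,"pad",len(q),q.mean(0).round(1),np.median(q,0).round(1), q[:,2].min(),q[:,2].max())
    r=cv2.minAreaRect(q[:,:2].astype(np.float32));print(r)
    lid=ok&(np.hypot(x-625,y+220)<120)&(z>206)
    q=W[lid];print("lid",cv2.minEnclosingCircle(q[:,:2].astype(np.float32)),cv2.fitEllipse(cv2.convexHull(q[:,:2].astype(np.float32))),q[:,2].max())
    for l in("round_pad","round_lid"):
        for s in vision.silhouettes(c,l)[:2]:
            m=s["pixels"]&ok;
            if m.any():print(l,s["p"],m.sum(),np.median(W[m],0).round(1))
    b=ok&(np.hypot(x-450,y)<150)&(z<10);print("bench",np.median(z[b]))
    for n,(a,bb,lo) in dict(tape=(447,9,12),dishes=(568,-4,30)).items():
        q=W[ok&(np.hypot(x-a,y-bb)<45)&(z>lo)];print(n,q.mean(0).round(1))
    im=cv2.resize(f["color"][(140 if c=='top' else 200):(280 if c=='top' else 320),(260 if c=='top' else 160):(420 if c=='top' else 320)],None,fx=4,fy=4,interpolation=cv2.INTER_CUBIC)
    cv2.imwrite(f"pics/{c}crop.png",im)
E
```

```text
top pad 154 [ 515.6 -161.3   45.5] [ 513.5 -162.9   45.2] 34.8186607529949 57.9783441101813
((520.561767578125, -164.86190795898438), (46.607730865478516, 58.517303466796875), 58.00615310668945)
lid ((632.7610473632812, -226.1999969482422), 94.69925689697266) ((629.8856811523438, -226.5338897705078), (167.0005645751953, 186.7770538330078), 52.502925872802734) 246.73071046599807
round_pad 0.73 160 [ 513.9 -164.7   45. ]
round_lid 0.76 2062 [ 621.2 -220.9  234.9]
bench 0.9900850098458704
tape [443.4   8.1  24.2]
dishes [564.3  -5.6  45.4]
side pad 81 [ 504.8 -151.2   45.4] [ 504.3 -149.9   45.6] 35.05254018845358 51.47996839763687
((502.43194580078125, -151.35824584960938), (50.03696060180664, 20.639436721801758), 51.92417907714844)
lid ((635.163818359375, -224.43817138671875), 95.5093765258789) ((632.9426879882812, -224.72183227539062), (167.6816864013672, 191.1991729736328), 62.5961799621582) 246.73025124719697
round_pad 0.53 1686 [461.5 494.8  57. ]
round_pad 0.45 81 [ 505.1 -150.5   45.7]
round_lid 0.87 3366 [ 634.  -224.7  234.3]
round_lid 0.5 612 [638.4 431.  107.3]
bench -0.040676683002971004
tape [445.7   9.5  22.6]
dishes [567.1  -3.5  44.3]
```

View pics/topcrop.png

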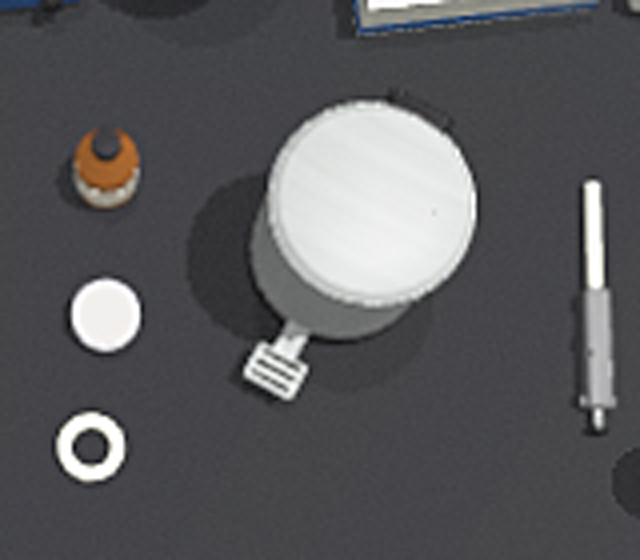

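```bash
python3 - <<'E'
from h import *
def ray(f,uv,z):
    h=420;fl=h/2/np.tan(np.radians(f["fov_y"])/2)
    K=np.array([[fl,0,f["cx"]],[0,fl,f["cy"]],[0,0,1]])
    r=cv2.undistortPoints(np.array([[uv]],float),K,np.array([f["k1"],0,0,0,0.])).ravel()
    M=np.array(f["pose"]);d=M[:3,:3]@np.r_[r,1];return (M[:3,3]+d*(z-M[2,3])/d[2]).round(1)
f=vision.grab_frame("top")
o=np.array([260,140])
for p in[(262,340),(309,372),(290,402),(245,372),(277,371)]:print(p,ray(f,o+(np.array(p)+.5)/4-.5,45))
W=cloud(f);ok=f["depth"]>0
# robust: lid and pad colour masks
g=f["color"].min(2);
for name,box,thr,z in(("pad",(222,243,318,340),120,45),("lid",(160,222,322,384),190,222)):
    a,b,c,d=box;m=np.zeros(g.shape,np.uint8);m[a:b,c:d]=g[a:b,c:d]>thr
    n,l,st,ce=cv2.connectedComponentsWithStats(m);i=1+st[1:,4].argmax()
    cn=np.argwhere(l==i)[:,::-1].astype(np.float32)
    print(name,st[i],ce[i],ray(f,ce[i],z),cv2.minEnclosingCircle(cn),cv2.minAreaRect(cn))
q=W[ok&(np.hypot(W[...,0]-630,W[...,1]+225)<115)&(W[...,2]>60)&(W[...,2]<190)]
print('can',len(q))
if len(q)>50:
    A=np.c_[2*q[:,:2],np.ones(len(q))];s=np.linalg.lstsq(A,(q[:,:2]**2).sum(1),rcond=None)[0];print(s[:2],np.sqrt(s[2]+s[0]**2+s[1]**2))
    from scipy.optimize import least_squares
    print(least_squares(lambda c:np.hypot(q[:,0]-c[0],q[:,1]-c[1])-83,[630,-225],loss='soft_l1').x)
E
```

```text
(262, 340) [ 537.4 -147.5   45. ]
(309, 372) [ 507.7 -190.    45. ]
(290, 402) [ 480.2 -172.    45. ]
(245, 372) [ 507.8 -131.4   45. ]
(277, 371) [ 508.7 -160.7   45. ]
pad [321 222  16  18 173] [329.41618497 230.41040462] [ 515.9 -162.8   45. ] ((329.68841552734375, 229.48550415039062), 9.791374206542969) ((330.10003662109375, 228.800048828125), (14.310833930969238, 17.441329956054688), 26.56505012512207)
lid [ 328  166   51   50 1949] [353.07388404 190.55259107] [ 622.9 -223.9  222. ] ((353.1259765625, 190.094482421875), 25.649646759033203) ((352.75, 190.74998474121094), (50.596439361572266, 48.38284683227539), 18.434947967529297)
can 314
[ 622.33974847 -221.49617859] 79.4603708028367
[ 625.65751959 -224.0818065 ]
```

View pics/sidecrop.png

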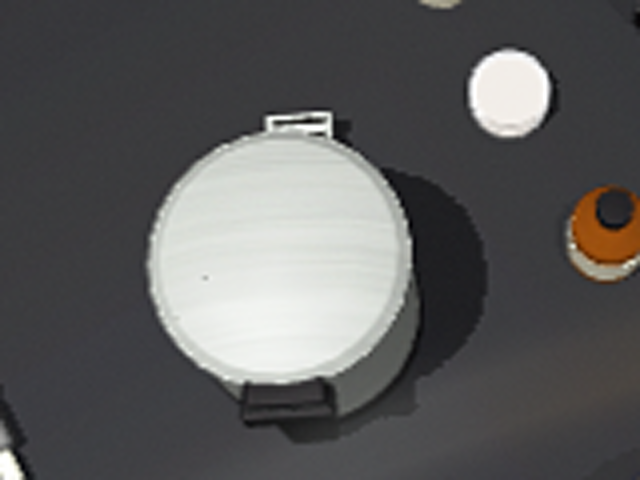

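```bash
python3 -m jog '[[0,0,0,0,0,0,0.044],[0,-0.0212,-0.0197,0.0,0,0,0],[0,-0.0212,-0.0197,0.0,0,0,0],[0,-0.0212,-0.0197,0.0,0,0,0],[0,-0.0212,-0.0197,0.0,0,0,0],[0,-0.0212,-0.0197,0.0,0,0,0],[0,-0.0212,-0.0197,0.0,0,0,0],[0,-0.0212,-0.0197,0.0,0,0,0],[0,-0.0212,-0.0197,0.0,0,0,0],[0,-0.0212,-0.0197,0.0,0,0,0],[0,-0.0212,-0.0197,0.0,0,0,0],[0,-0.0212,-0.0197,0.0,0,0,0]]' 20
python3 -m jog '[[0,-0.0212,-0.0197,0,0,0,0],[0,-0.0212,-0.0197,0,0,0,0],[0,-0.0212,-0.0197,0,0,0,0],[0,-0.0212,-0.0197,0,0,0,0],[0,-0.0212,-0.0197,0,0,0,0],[0,-0.0212,-0.0197,0,0,0,0],[0,-0.0212,-0.0197,0,0,0,0],[0,-0.0212,-0.0197,0,0,0,0],[0,-0.0212,-0.0197,0,0,0,0],[0,-0.0212,-0.0197,0,0,0,0],[0,-0.0212,-0.0197,0,0,0,0],[0,-0.0212,-0.0197,0,0,0,0]]'
```

```text
time_s: 2.65
ee_pos: [353.5, 214.5, 404.9]
ee_rot: [180.0, 0.0, 151.5]
force: [0.0, -0.5, 0.2]
gripper_width: 0.2
time_s: 4.15
ee_pos: [464.5, -114.6, 404.9]
ee_rot: [180.0, 0.0, 151.5]
force: [-0.1, 0.8, 0.9]
gripper_width: 0.5
```

```bash
python3 -m jog '[[0,-0.0207,-0.0195,0.02,0,0,0],[0,0,0,0.03,0,0,0],[0,0,0,0.03,0,0,0],[0,0,0,0.03,0,0,0],[0,0,0,0,0,-0.087,0],[0,0,0,0,0,-0.087,0],[0,0,0,0,0,-0.087,0],[0,0,0,0,0,0,0]]'
python3 - <<'E'
from h import *
from scipy.spatial.transform import Rotation as R
s=status.state();M=R.from_euler('xyz',s['ee_rot'],degrees=True).as_matrix()
print(s['ee_pos'],M.round(3),"tip",s['ee_pos']+191*M[:,2])
for c in("top","side"):
    f=vision.grab_frame(c);cv2.imwrite(f"pics/{c}1.png",cv2.resize(f["color"][130:330,140:420],None,fx=2.8,fy=2.8))
E
```

```text
time_s: 5.15
ee_pos: [472.7, -140.4, 294.8]
ee_rot: [-180.0, 14.9, 151.6]
force: [-0.1, -0.1, 0.1]
gripper_width: 0.6
[ 472.72276989 -140.43723049  294.78728435] [[-0.85   0.476  0.226]
 [ 0.46   0.879 -0.122]
 [-0.257 -0.    -0.966]] tip [ 515.89708559 -163.83208017  110.20760109]
```

View pics/top1.png

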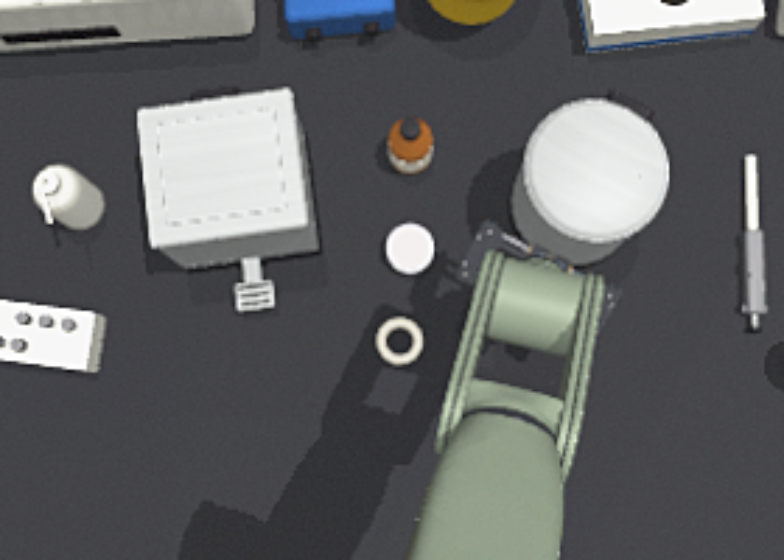

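View pics/side1.png

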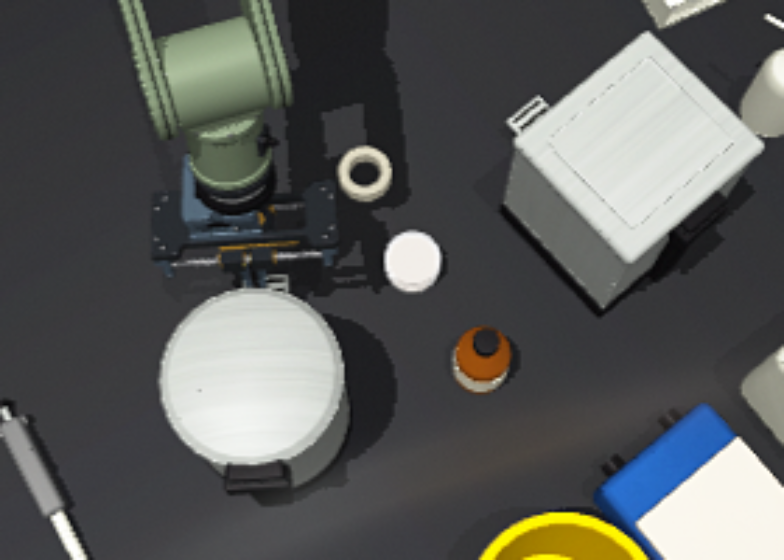

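The top view shows the gripper in front of the bin, clear of the lid. In the side view the pedal plate shows from about x=242 to x=289, with the finger slightly left of its middle, so I'll shift 3 mm along +y and descend.

```bash
python3 -m jog '[[0,0.0034,0.003,0.0130,0,0,0],[0,0.0034,0,0.0130,0,0,0],[0,0.0034,0,0.0130,0,0,0],[0,0.0034,0,0.0130,0,0,0],[0,0,0,0,0,0,0],[0,0,0,0,0,0,0]]'
python3 -m jog '[[0,0.0008,0,0.0029,0,0,0],[0,0.0005,0,0.0019,0,0,0],[0,0.0005,0,0.0019,0,0,0],[0,0,0,0,0,0,0],[0,0,0,0,0,0,0]]'
```

```text
time_s: 6.0
ee_pos: [475.0, -138.3, 241.1]
ee_rot: [180.0, 15.0, 151.5]
force: [-0.5, 1.0, 0.6]
gripper_width: 0.5
time_s: 6.62
ee_pos: [474.9, -138.2, 234.4]
ee_rot: [180.0, 15.0, 151.5]
force: [-1.7, -0.1, 4.1]
gripper_width: 0.2
```

```bash
python3 -m jog '[[0,0.0005,0,0.0019,0,0,0],[0,0.0006,0,0.0024,0,0,0],[0,0.0006,0,0.0024,0,0,0],[0,0.0006,0,0.0024,0,0,0],[0,0.0006,0,0.0024,0,0,0],[0,0.0006,0,0.0024,0,0,0],[0,0.0006,0,0.0024,0,0,0],[0,0.0006,0,0.0024,0,0,0],[0,0.0006,0,0.0024,0,0,0],[0,0,0,0,0,0,0]]'
python3 - <<'E'
from h import *
print(status.state()['force'])
for c in("top","side"):
    f=vision.grab_frame(c);cv2.imwrite(f"pics/{c}2.png",cv2.resize(f["color"][130:330,140:420],None,fx=2.8,fy=2.8))
E
```

```text
time_s: 7.88
ee_pos: [475.3, -138.4, 212.1]
ee_rot: [180.0, 15.0, 151.5]
force: [-2.1, 0.8, 3.5]
gripper_width: 0.3
[-2.07297049  0.83703213  3.50910245]
```

View pics/side2.png

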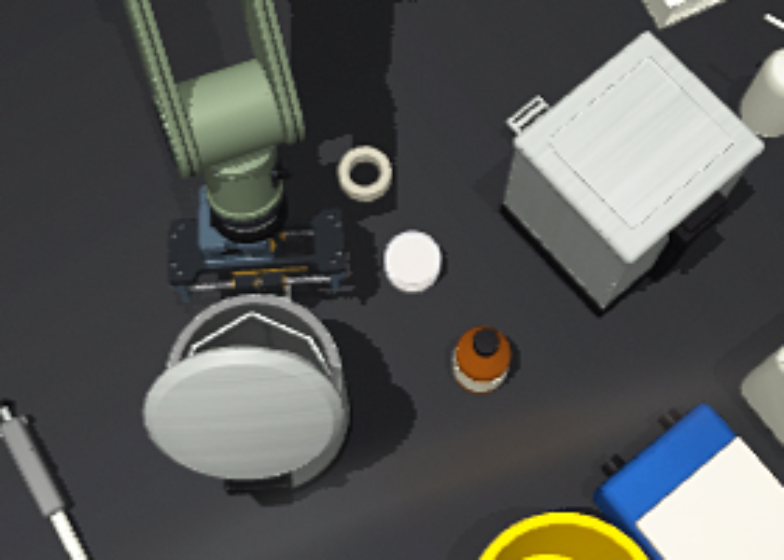

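View pics/top2.png

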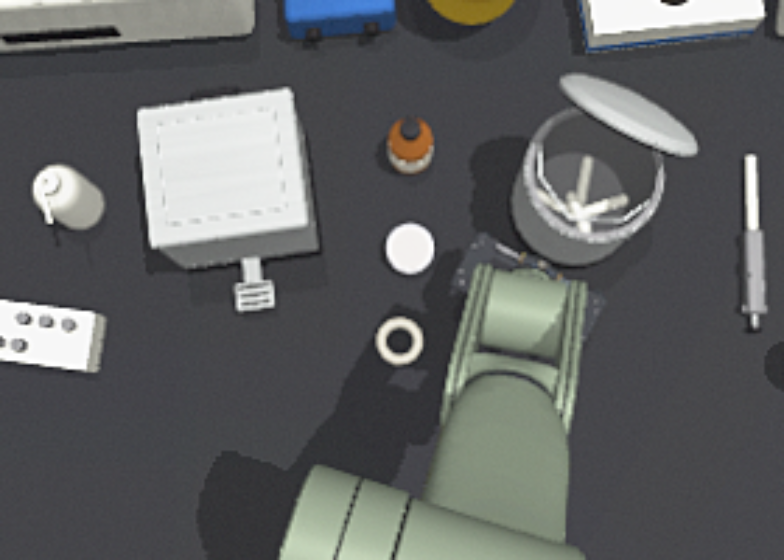

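The lid is partly open, roughly 60°, and nothing is touching it. I'll press further until the pedal reaches its stop.

```bash
python3 -m jog '[[0,0.0003,0,0.0014,0,0,0],[0,0.0003,0,0.0014,0,0,0],[0,0.0003,0,0.0010,0,0,0],[0,0,0,0,0,0,0],[0,0,0,0,0,0,0]]'
python3 -m jog '[[0,0.0003,0,0.0010,0,0,0],[0,0.0003,0,0.0010,0,0,0],[0,0,0,0,0,0,0],[0,0,0,0,0,0,0]]'
python3 - <<'E'
from h import *
from scipy.spatial.transform import Rotation as R
f=vision.grab_frame("top");cv2.imwrite("pics/top3.png",cv2.resize(f["color"][130:330,140:420],None,fx=2.8,fy=2.8))
g=vision.grab_frame("side");cv2.imwrite("pics/side3.png",cv2.resize(g["color"][130:330,140:420],None,fx=2.8,fy=2.8))
for c,F in(("top",f),("side",g)):
    W=cloud(F)
    for s in vision.silhouettes(c,"round_lid")[:1]:
        m=cv2.erode(s["pixels"].astype(np.uint8),np.ones((3,3)))>0;q=W[m&(F["depth"]>0)];q=q[q[:,2]>225]
        C=q-np.median(q,0);n=np.linalg.svd(C,full_matrices=False)[2][2];print(c,s["p"],len(q),np.median(q,0),n,np.degrees(np.arccos(abs(n[2]))),q[:,2].max())
E
```

```text
time_s: 8.6
ee_pos: [475.3, -138.4, 208.4]
ee_rot: [180.0, 15.0, 151.5]
force: [-0.5, -0.7, 1.0]
gripper_width: 0.4
time_s: 9.1
ee_pos: [475.4, -138.4, 206.6]
ee_rot: [180.0, 15.0, 151.5]
force: [-1.5, -0.9, 4.8]
gripper_width: 0.3
top 0.87 380 [ 671.75417441 -244.4937211   371.91173607] [-0.86479078  0.48286103 -0.13777569] 82.08084462342742 391.05132027787477
```

View pics/top3.png

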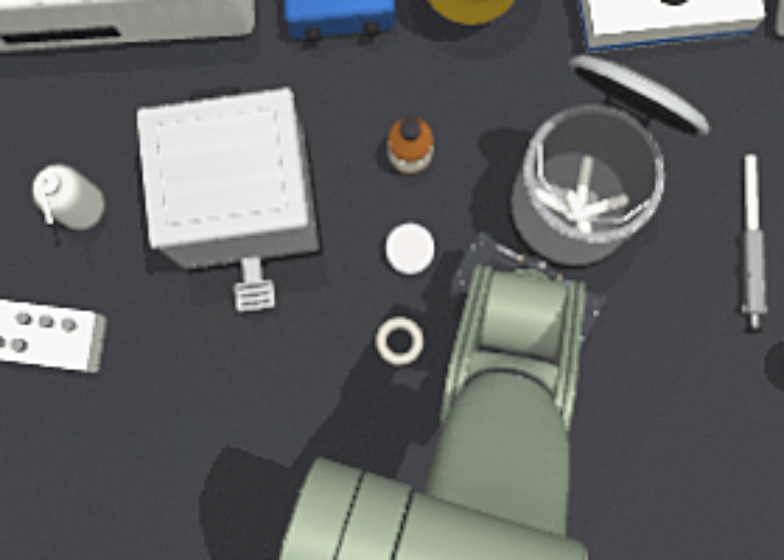

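```bash
python3 -m jog '[[0,0.0003,0,0.0010,0,0,0],[0,0,0,0,0,0,0],[0,0,0,0,0,0,0],[0,0,0,0,0,0,0],[0,0,0,0,0,0,0],[0,0,0,0,0,0,0],[0,0,0,0,0,0,0],[0,0,0,0,0,0,0]]'
```

```text
time_s: 10.3
ee_pos: [475.3, -138.4, 206.2]
ee_rot: [180.0, 15.1, 151.5]
force: [-3.6, 0.1, 11.9]
gripper_width: 0.5
```

Force has risen to about 12 N with little further travel, so the pedal is on its stop. Now the hold.

```bash
python3 -m jog '[[0,0,0,0,0,0,0],[0,0,0,0,0,0,0],[0,0,0,0,0,0,0],[0,0,0,0,0,0,0],[0,0,0,0,0,0,0],[0,0,0,0,0,0,0],[0,0,0,0,0,0,0],[0,0,0,0,0,0,0],[0,0,0,0,0,0,0],[0,0,0,0,0,0,0],[0,0,0,0,0,0,0],[0,0,0,0,0,0,0]]'
python3 -m jog '[[0,0,0,0,0,0,0],[0,0,0,0,0,0,0],[0,0,0,0,0,0,0],[0,0,0,0,0,0,0],[0,0,0,0,0,0,0],[0,0,0,0,0,0,0],[0,0,0,0,0,0,0],[0,0,0,0,0,0,0],[0,0,0,0,0,0,0],[0,0,0,0,0,0,0],[0,0,0,0,0,0,0],[0,0,0,0,0,0,0]]'
python3 - <<'E'
from h import *
f=vision.grab_frame("top");cv2.imwrite("pics/top4.png",cv2.resize(f["color"][130:330,140:420],None,fx=2.8,fy=2.8))
W=cloud(f);q=W[(f["depth"]>0)&(np.hypot(W[...,0]-672,W[...,1]+244)<130)&(W[...,2]>250)];print(len(q),q[:,2].max(),status.state()['time_s'])
E
```

```text
time_s: 11.8
ee_pos: [475.3, -138.4, 206.2]
ee_rot: [180.0, 15.1, 151.5]
force: [-3.1, 0.8, 12.3]
gripper_width: 0.6
time_s: 13.3
ee_pos: [475.3, -138.4, 206.2]
ee_rot: [180.0, 15.1, 151.5]
force: [-3.4, 0.8, 11.6]
gripper_width: 0.4
565 392.5764446941314 13.35
```

View pics/top4.png

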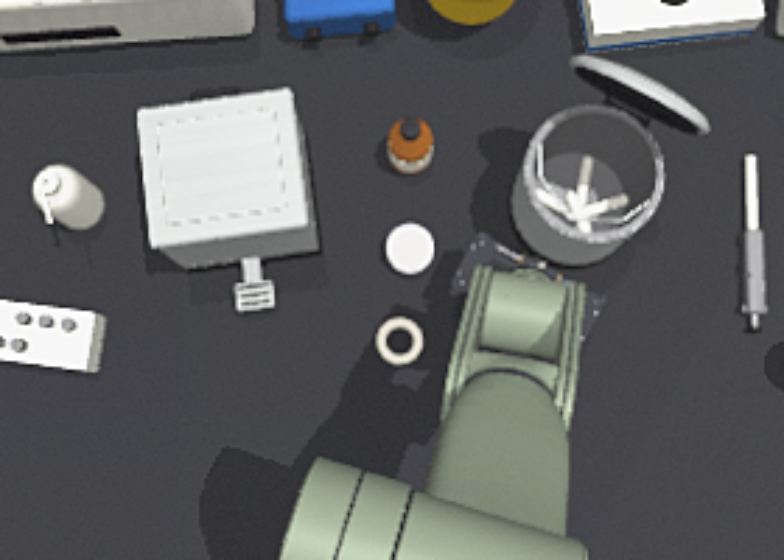

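The lid stood wide open throughout, which is over 4 s. Now a slow release at about 10 mm/s.

```bash
python3 -m jog '[[0,-0.0002,0,-0.0008,0,0,0],[0,-0.0003,0,-0.0012,0,0,0],[0,-0.0003,0,-0.0012,0,0,0],[0,-0.0003,0,-0.0012,0,0,0],[0,-0.0003,0,-0.0012,0,0,0],[0,-0.0003,0,-0.0012,0,0,0],[0,-0.0003,0,-0.0012,0,0,0],[0,-0.0003,0,-0.0012,0,0,0],[0,-0.0003,0,-0.0012,0,0,0],[0,-0.0003,0,-0.0012,0,0,0],[0,-0.0003,0,-0.0012,0,0,0],[0,-0.0003,0,-0.0012,0,0,0]]'
python3 -m jog '[[0,-0.0003,0,-0.0012,0,0,0],[0,-0.0003,0,-0.0012,0,0,0],[0,-0.0003,0,-0.0012,0,0,0],[0,-0.0003,0,-0.0012,0,0,0],[0,-0.0003,0,-0.0012,0,0,0],[0,-0.0003,0,-0.0012,0,0,0],[0,-0.0003,0,-0.0012,0,0,0],[0,-0.0003,0,-0.0012,0,0,0],[0,-0.0003,0,-0.0012,0,0,0],[0,-0.0003,0,-0.0012,0,0,0],[0,-0.0003,0,-0.0012,0,0,0],[0,-0.0003,0,-0.0012,0,0,0]]'
```

```text
time_s: 14.85
ee_pos: [474.9, -138.2, 219.8]
ee_rot: [180.0, 14.9, 151.5]
force: [-1.9, 0.4, 3.6]
gripper_width: -0.0
time_s: 16.35
ee_pos: [475.2, -138.3, 234.8]
ee_rot: [180.0, 15.1, 151.5]
force: [0.7, -0.3, -0.2]
gripper_width: 0.5
```

```bash
python3 -m jog '[[0,-0.0003,0,-0.0012,0,0,0],[0,-0.0003,0,-0.0012,0,0,0],[0,-0.0003,0,-0.0012,0,0,0],[0,-0.0003,0,-0.0012,0,0,0],[0,0,0,0,0,0,0],[0,0,0,0,0,0,0]]'
python3 -m jog '[[0,-0.002,0,-0.008,0,0,0],[0,-0.005,0,-0.02,0,0,0],[0,-0.005,0,-0.02,0,0,0],[0,-0.004,0,-0.03,0,0,0],[0,0,0,-0.04,0,0,0],[0,0,0,-0.05,0,0,0],[0,0,0,-0.05,0,0,0],[0,0,0,-0.04,0,0,0],[0,0,0,0,0,0,0],[0,0,0,0,0,0,0],[0,0,0,0,0,0,0]]'
python3 - <<'E'
from h import *
for c in("top","side"):
    f=vision.grab_frame(c);cv2.imwrite(f"pics/{c}5.png",f["color"])
    W=cloud(f);q=W[(f["depth"]>0)&(np.hypot(W[...,0]-625,W[...,1]+224)<70)&(W[...,2]>206)];print(c,len(q),np.percentile(q[:,2],[1,50,99]))
    for n,(a,bb,lo) in dict(tape=(447,9,12),dishes=(568,-4,30)).items():
        q=W[(f["depth"]>0)&(np.hypot(W[...,0]-a,W[...,1]-bb)<45)&(W[...,2]>lo)];print(n,q.mean(0).round(1))
print(status.state()['force'],status.state()['time_s'])
E
```

```text
time_s: 17.1
ee_pos: [474.6, -138.0, 239.5]
ee_rot: [180.0, 15.0, 151.5]
force: [0.4, -0.3, -0.1]
gripper_width: 0.6
time_s: 18.48
ee_pos: [429.6, -113.7, 491.4]
ee_rot: [-180.0, 14.8, 151.5]
force: [0.0, 0.2, -0.8]
gripper_width: 0.3
top 1400 [229.23112549 236.74898881 243.7191257 ]
tape [443.8   7.   35.8]
dishes [564.1  -5.3  45.6]
side 2261 [229.05257327 236.39675886 243.27633769]
tape [446.7   7.5  42.9]
dishes [567.3  -3.5  43.9]
[ 0.92234751  0.43414459 -0.77101818] 18.575
```

View pics/top5.png

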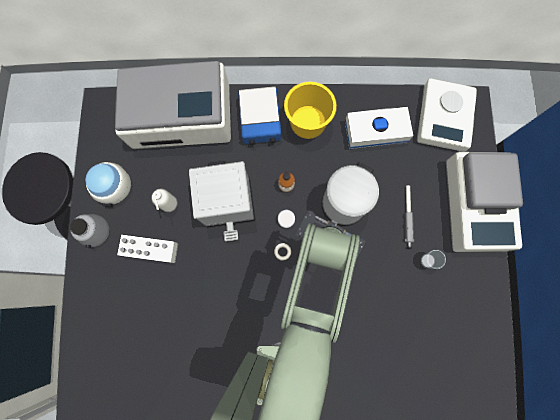

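View pics/side5.png

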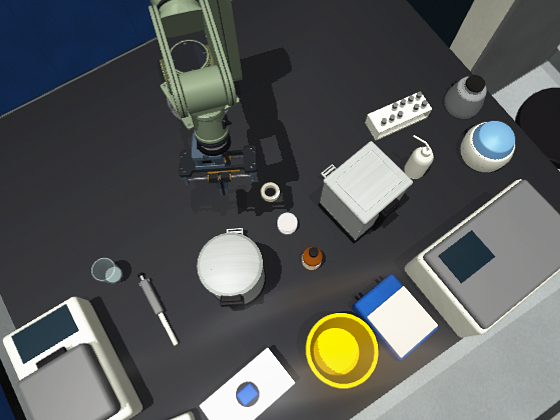

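In both views the round lid is shut (its heights run 229–244 mm, symmetric), the hand is clear, and everything stands where it did. Handing in.

```bash
python3 -c "
from workcell import ticket
print(ticket.job_done())"
```

```text
the job is handed in; nothing more can be done
None
```

The round bin was opened and closed by the pedal alone, with the closed fingertips, and the job was handed in at about 18.6 s of the 58 s allowed. No verdict was reported.

- **Opening:** I pressed the pedal to its stop, where the force rose to about 12 N with little further travel. The lid's top edge reached about 390 mm, which fits roughly 75°. It stayed wide open for over 4 s.
- **Closing:** I let the pedal up at about 10 mm/s, well under the 40 mm/s limit for a soft close. Mid-way the pedal still pushed back with about 4 N, and the force had dropped to zero near the height where I first touched it. I then raised the hand clear.
- **Final pictures:** the round lid is shut (its surface spans 229–244 mm, about level), and the box bin looks shut. By eye the loose things stand where they were, and measured positions for the dishes and tape changed by no more than about 2 mm.
- **Disagreements:**
  - The final tape height read too high (36 and 43 mm instead of 24), most likely because the hovering gripper got into that measurement.
  - A side-camera fit of the open lid's tilt gave no result.
  - The top-camera fit read 82° instead of 75°; it was made mostly on the lid's thin edge.

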